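# Unlatch the detector arm, lift it off its ball and hold it up

## Task

The hinged detector arm has to be held up so that a colleague can change the filter under it: take the black latch grip on top of the arm's coupler, pull it sideways against its spring, toward the side where the latch plate hooks down under the ball, and while it is pulled lift the coupler off the ball. Raise the coupler about 8 cm and keep it there, still and gripped: the job finishes with the gripper still holding the raised arm. Leave everything else on the table where it is.

Things in the scene. Friction and masses are not known exactly. Their poses are not given: they have to be found in the camera images.
- station: Fixed, level stand of the hinged detector arm: black base plate 310 x 90 x 12 mm. Origin on the table directly under the ball; x runs level from the ball along the arm to the hinge tower (axis 200 mm away, tower 118 mm high), z up, y is the side to which the latch is pulled open. A filter seat 67 mm high stands between ball and tower.
- ball (a point): Centre of the steel ball (32 mm across, undercut flat beneath, on a 12 mm neck), 85 mm above the table, on which the arm's coupler is latched.
- hinge_axis (a point): Centre of the arm's hinge axis, 105 mm above the table, fixed, 200 mm from the ball along station x; the axis is level, parallel to station y.
- coupler (a point): Point on the arm in the grey coupler head (56 x 50 mm, top 120 mm above the table when down) that covers the ball. When down it is 105 mm above the table, level with the hinge axis and 200 mm from it; it rises on that arc. Axes as station's when down. The arm (bar 36 mm wide) weighs 0.25 to 0.45 kg and falls back if let go.
- handle (a point): Centre of the latch grip: upright black bar on the coupler, 24 (x) x 16 (y) x 45 mm tall, centre 148.5 mm above the table when down (bar 126 to 171 mm; the slide plate under it ends at 126 mm). It moves with the latch slide along its own +y, the side where the slide's steel plate hooks down and under the ball; axes as station's, tipping with the arm.
- detector (a point): Centre of the top of the upright black detector can (34 mm across) on the arm, 163 mm above the table when down, 115 mm from the grip towards the hinge.
- latch (a joint): Latch slide, m: 0 = closed (jaw under the ball, arm cannot rise), 0.014 = stop, fully pulled toward +y. The jaw clears the ball beyond about 0.0075. A spring pulls it shut: about 4 N at 0, 9 N at 0.014. It does not stay open by itself. Once the arm is raised, whether it is open no longer matters.
- tongue (a joint): Arm hinge angle, rad: 0 = down on the ball, grows as the coupler rises toward the hinge; stop at 1.0. Coupler's rise = 200 mm x sin(angle).
- mirror_mount: bystander, loose: mirror on a short post with a slotted foot, 105 mm tall, 90 mm long foot; origin under the post
- spare_ball: bystander, loose: spare ball stud, a 32 mm steel ball on a 48 mm round foot, 61 mm tall; it is not part of the job; origin under its centre
- lens_ring: bystander, loose: black lens ring 52 mm across, 14 mm tall; origin under its centre
- lens_tube: bystander, loose: black upright tube 44 mm across, 55 mm tall; origin under its centre
- clamp_fork: bystander, loose: flat steel slotted clamp, about 95 x 40 mm, 10 mm thick; origin under its round end
- hex_driver: bystander, loose: driver 150 mm long with a black handle, lying on the table
- screw_tray: bystander, loose: open grey tray 90 x 70 x 25 mm; origin under its centre

How it is judged:
By the outcome, as a careful person would: the job done as asked, in the order asked, and still so for the second after the job is handed in, while the arm keeps its last pose, push and grip.
It also fails if it takes over 35 s, if anything falls off the work surface, if the arm or the gripper's body presses on something with over 40 N, if the wrist force passes 120 N, or if a joint passes its speed limit or range.

## Robot

A 6-joint arm with a two-finger parallel gripper is mounted at the origin on the work surface. World frame = base frame: x ahead of the robot, y to its left, z up, the work surface at z = 0. Lengths are in m, angles in degrees, forces in N, time in s.
With the tool pointing down it reaches from about 0.375 to 0.9 m from the base axis. Payload 3.1 kg.
Tool frame: the origin (TCP) lies at the centre of the arm's flange, where the gripper is bolted on; the fingertips stand 182 mm ahead of it and the grasp point (between the pads) lies 164 mm ahead of it; x points along the fingers, z is the direction in which the jaws open and shut, and the axes are right-handed (so a half turn about x gives the same grasp; the last joint's range is limited). The gripper opens to 87 mm and grips with 3 to 60 N. Pads are 19 mm wide; open, the fingers measure 117 mm over their backs; the gripper's body (75 mm by 190 mm) begins 51 mm behind the grasp point.
Start: joints at [-81.503, 30.224, 82.088, -0, 67.689, -10.227], TCP at [0.201, -0.592, 0.405] pointing down, gripper open.
Joint ranges: [-176.69, 176.69], [-43.24, 126.21], [12.49, 139.97], [-82, 262], [0, 151.66], [-163.58, 163.58]. Speed limits (degrees/s): [159.86, 159.86, 180, 180, 180, 180].

## Interface

Orientations are given as a 3x3 rotation matrix whose columns are the frame's x, y, z axes.
In Python, from rig import bot gives the robot as it stands.
- The arm moves only by the shell command python3 -m crank 'ROWS' [OPENING]. ROWS is JSON, a list of rows, each an object with "offset": the shift along the tool's x, y, z in m, a list of three; "spin": the turn about the tool's x in rad. A call has 1 to 12 rows; each row shifts and turns the commanded pose from where the row before left it, along the tool's axes as they then stand; what a row does not reach is not made up. A row lasts 1/10 s, in which the tool goes at most 50 mm and 8.59 degrees, less where a joint would pass 70% of its speed; a pose out of reach is approached as far as the arm can. A call is refused whole if a number of a shift passes 0.05 or a number of a turn 0.15, either way. A call with a gripper value outside its range is refused whole. OPENING is the finger opening in m, from 0 to 0.087, set as the call begins (- or left out, the last holds). The fingers move at their own pace and stop on an object; the grip force is fixed at half the most. Time passes only in rows, so rows that do not move let the fingers close. It gives the time, the measured TCP pose, the force and the opening at its end, in the units of the state.
- bot.read_state(): the state, without advancing time (a new reading comes with each control period).
- bot.capture(name): name is "scene" or "top" or "wrist"; returns a dict with "pixels" (420x560x3 uint8, blue, green, red), "depth" (420x560 float32, m along the optical axis (not along the pixel's ray), 0 where there is no reading), "K" (3x3 intrinsics, pixels), "world_to_cam" (4x4, takes a point from world to camera coordinates). Camera axes: x right, y up, looking along -z (the intrinsics and any distortion apply to the point x, -y, -z); pixel columns grow to the right and rows downward; lengths in m; the calibration is good to about 2 mm. The wrist camera is an equidistant fisheye: a pixel r from the principal point sees the ray r / f radians off the axis. A picture is of the moment at which its call begins.
- bot.hand_in(): hands the job in, once; it reports no verdict.
Trained networks look in a picture, given as the dict that the camera call returned (one of the last four; its "shot" number tells which), for a name from the list of things; names that differ only in an ending like _2 or _b are one class to them, and where a whole thing is asked for, a point or a joint stands for the part that bears it (a point fixed in the world has none). Each returns a list of dicts, best first, with "p" (0 to 1); they miss things now and then, are a little off and sometimes report something else, mostly with a low value. They report only what shows in the picture. A call takes as long as a camera call.
- bot.regions_of(label, picture): "region" (420x560 bool, what is visible of it) and "extent" ([centre column, centre row, width, height] in pixels, round what is visible of it).
The state is a dict: "time_s": time; "joint_positions": joint angles; "qvel": joint speeds; "tau": joint torques, N m; "position": TCP position; "tcp_rot": TCP orientation; "force": force on the tool from outside, world axes, zero at the start; "moment": the same for the moment, N m; "opening": opening from 0.0 (shut) to 1.0 (fully open).
Only numpy, scipy, OpenCV 4.12 (cv2) and the standard library are available. Lean on these libraries where they do the work, as an engineer would, in place of code of your own. Each camera call takes 0.05 s, during which the arm holds its last target.

## Working session

There is one attempt and no reset: what is moved stays moved. The work goes in short steps, Python scripts to look and compute and a shell command to move; the robot and the scene stay as the last step left them, time stands still between calls to the robot, and variables do not carry over. Pictures are saved under pics/ and viewed, and the job is handed in when it is done.

```bash
ls; mkdir -p pics; cat > h.py <<'E'
import numpy as np, cv2, pickle
from rig import bot
def px2w(c,u,v,d=None):
    K=c["K"]; 
    if d is None: d=c["depth"][int(round(v)),int(round(u))]
    x=(u-K[0,2])/K[0,0]*d; y=(v-K[1,2])/K[1,1]*d
    p=np.array([x,-y,-d,1]); return (np.linalg.inv(c["world_to_cam"])@p)[:3]
def region_pts(c,reg):
    K=c["K"]; v,u=np.nonzero(reg&(c["depth"]>0)); d=c["depth"][v,u]
    P=np.stack([(u-K[0,2])/K[0,0]*d,-(v-K[1,2])/K[1,1]*d,-d,np.ones_like(d)])
    return (np.linalg.inv(c["world_to_cam"])@P)[:3].T
E
python3 - <<'E'
from h import *
s=bot.read_state(); print(s["time_s"],s["position"],s["tcp_rot"],s["opening"])
for n in ("scene","top"):
    c=bot.capture(n); cv2.imwrite(f"pics/{n}0.png",c["pixels"])
    print(n,c["K"].tolist(),c["pixels"].shape)
    for l in ("station","handle","detector","coupler"):
        for r in bot.regions_of(l,c)[:2]:
            P=region_pts(c,r["region"]); print(l,round(r["p"],2),np.round(r["extent"],0),np.round(np.median(P,0),3),np.round(P.max(0),3),np.round(P.min(0),3))
E
```

```text
pics
0.0 [ 0.20061519 -0.59156398  0.40377161] [[-3.37392980e-04  9.47067736e-01  3.21033626e-01]
 [ 2.12195170e-03  3.21033599e-01 -9.47065428e-01]
 [-9.99997692e-01  3.61684621e-04 -2.11794648e-03]] 1.001349703993032
scene [[402.74390788101294, 0.0, 277.5860936728929], [0.0, 402.74390788101294, 217.76492221376427], [0.0, 0.0, 1.0]] (420, 560, 3)
station 0.77 [311. 272. 100. 124.] [0.571 0.232 0.036] [0.709 0.311 0.172] [ 0.274  0.016 -0.005]
station 0.25 [324. 247.  76.  68.] [0.528 0.223 0.117] [0.655 0.275 0.172] [ 0.257 -0.021 -0.004]
handle 0.93 [350. 235.  24.  40.] [0.45  0.201 0.125] [0.468 0.229 0.171] [ 0.373  0.143 -0.001]
detector 0.96 [323. 247.  80.  74.] [0.532 0.224 0.118] [0.655 0.275 0.172] [ 0.262 -0.015 -0.003]
coupler 0.57 [322. 248.  76.  72.] [0.528 0.223 0.117] [0.655 0.281 0.172] [ 0.259 -0.019 -0.004]
top [[500.8165015706967, 0.0, 278.70687759348857], [0.0, 500.8165015706967, 212.90011048547225], [0.0, 0.0, 1.0]] (420, 560, 3)
station 0.93 [234. 226.  59.  99.] [0.541 0.212 0.018] [0.704 0.308 0.176] [ 0.39   0.128 -0.005]
handle 0.72 [229. 226.  40.  78.] [0.517 0.211 0.12 ] [0.649 0.267 0.176] [0.42  0.157 0.005]
handle 0.66 [235. 252.  23.  16.] [0.45  0.191 0.128] [0.465 0.237 0.176] [ 0.431  0.165 -0.001]
detector 0.88 [233. 227.  41.  75.] [0.52  0.212 0.12 ] [0.649 0.271 0.176] [0.423 0.155 0.008]
coupler 0.93 [231. 227.  36.  79.] [0.517 0.211 0.12 ] [0.648 0.265 0.176] [0.42  0.157 0.005]
```

```bash
python3 - <<'E'
import cv2
a=cv2.imread("pics/scene0.png")[170:360,230:430];cv2.imwrite("pics/s0c.png",cv2.resize(a,None,fx=3,fy=3,interpolation=2))
a=cv2.imread("pics/top0.png")[160:300,160:320];cv2.imwrite("pics/t0c.png",cv2.resize(a,None,fx=4,fy=4,interpolation=2))
E
```

```text
(no output)
```

View pics/scene0.png

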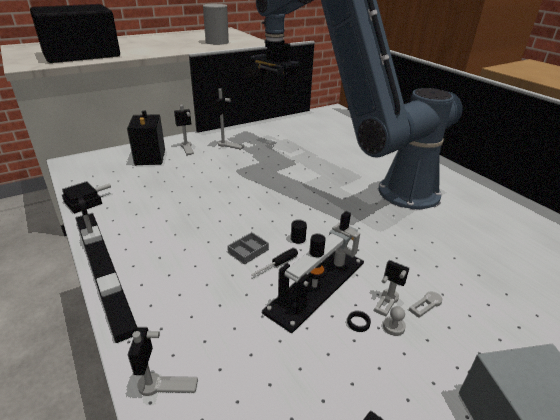

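View pics/top0.png

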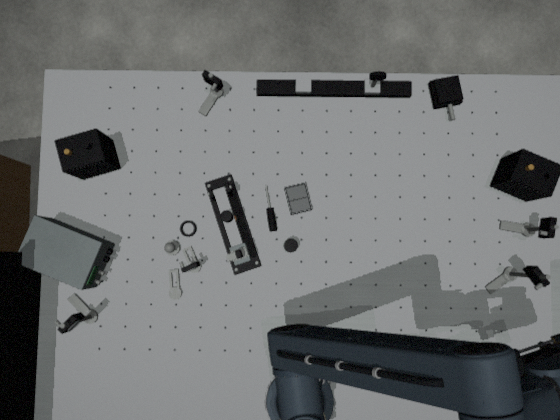

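```bash
sleep 1
```

```text
(no output)
```

View pics/s0c.png

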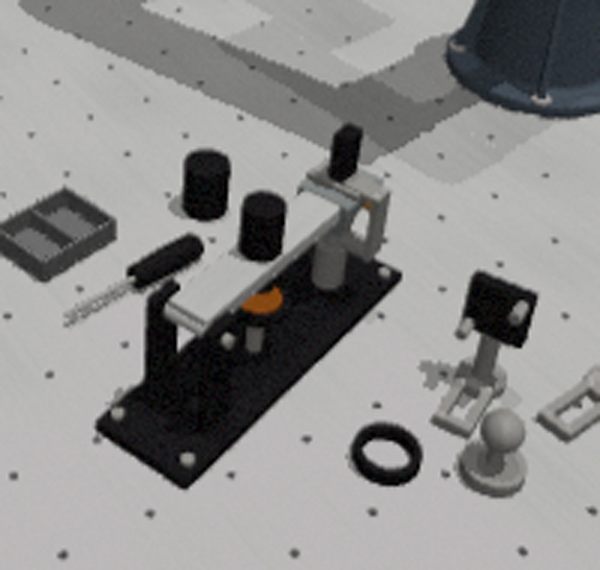

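View pics/t0c.png

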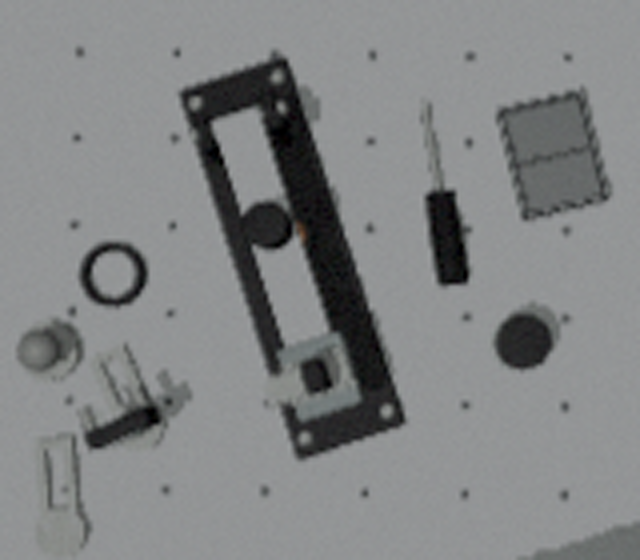

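The station shows clearly. The latch hook is on the world +y side, at about (275,385) in the top crop and (375,230) in the scene crop. The grip is at about (318,372) in the top crop, and no bystander is near the gripper's path. Next I'll measure the axis direction and the grip.

```bash
cat > m.py <<'E'
from h import *
import sys
def yawrect(P):
    (cx,cy),(w,h),a=cv2.minAreaRect((P[:,:2]*1000).astype(np.float32)); return np.round([cx,cy,w,h,a],1)
for n in ("scene","top"):
    c=bot.capture(n)
    ones=np.ones(c["depth"].shape,bool); P=region_pts(c,ones)
    g=c["pixels"].mean(2)[c["depth"]>0]
    near=(np.hypot(P[:,0]-.53,P[:,1]-.22)<.2)
    h=P[near&(P[:,2]>.135)&(np.hypot(P[:,0]-.45,P[:,1]-.2)<.04)]
    d=P[near&(P[:,2]>.145)&(np.hypot(P[:,0]-.56,P[:,1]-.23)<.05)]
    ht=h[h[:,2]>.163]; dt=d[d[:,2]>.157]
    print(n,"handle",len(h),np.round(h.mean(0),4),yawrect(h),"top",len(ht),np.round(ht.mean(0),4) if len(ht) else 0)
    print(" det top",len(dt),np.round(dt.mean(0),4), (dt.max(0)+dt.min(0)).round(4)/2)
    b=P[near&(P[:,2]>.095)&(P[:,2]<.135)&(np.hypot(P[:,0]-.56,P[:,1]-.23)<.09)]
    print(" bar",yawrect(b),len(b))
    pl=P[near&(P[:,2]>.004)&(P[:,2]<.02)]; print(" plate",yawrect(pl))
    for r in bot.regions_of("handle",c)[:2]: print(r["p"],r["extent"])
E
python3 m.py
```

```text
scene handle 143 [0.4572 0.1905 0.1562] [454.5 187.3  25.5  16.   15.9] top 52 [0.4552 0.1887 0.1684]
 det top 132 [0.5633 0.2257 0.1615] [0.562  0.224  0.1608]
 bar [563.7 221.3 179.7  66.8  23.7] 961
 plate [523.3 208.1 334.1 356.2  60.9]
0.92 [348.0, 236.1, 20.4, 43.3]
top handle 54 [0.4524 0.1845 0.1682] [452.3 185.3  23.9  15.2  17.9] top 48 [0.4526 0.1853 0.171 ]
 det top 104 [0.5607 0.2234 0.1628] [0.56    0.22365 0.16345]
 bar [565.3 218.4 178.   65.9  25.4] 678
 plate [528.9 221.1 393.8 394.3  71. ]
0.67 [235.0, 254.3, 24.2, 14.2]
```

```bash
python3 -m crank '[{"offset":[0,0.04,-0.03],"spin":0},{"offset":[0,0.04,-0.03],"spin":0},{"offset":[0,0.04,-0.03],"spin":0},{"offset":[0,0.04,-0.03],"spin":0},{"offset":[0,0.04,-0.03],"spin":0},{"offset":[0,0.04,-0.03],"spin":0},{"offset":[0,0.04,-0.03],"spin":0},{"offset":[0,0.04,-0.03],"spin":0},{"offset":[0,0.04,-0.03],"spin":0},{"offset":[0,0.04,-0.03],"spin":0},{"offset":[0,0.04,-0.03],"spin":0},{"offset":[0,0.04,-0.03],"spin":0}]' 0.06
```

```text
time_s: 1.9
position: [0.5406, -0.0949, 0.4051]
tcp_rot: [[0.001, 0.947, 0.321], [-0.0, 0.321, -0.947], [-1.0, 0.0, 0.001]]
force: [0.7, -0.2, 0.2]
opening: 0.689
```

```bash
python3 -m crank '[{"offset":[0,0.001,-0.05],"spin":0},{"offset":[0,0.002,-0.05],"spin":0},{"offset":[0,0.002,-0.05],"spin":0},{"offset":[0,0.002,-0.05],"spin":0},{"offset":[0,0,-0.05],"spin":0},{"offset":[0,0,-0.03],"spin":0},{"offset":[0,0,-0.015],"spin":0},{"offset":[0,0,0],"spin":0},{"offset":[0,0,0],"spin":0}]'
python3 - <<'E'
from h import *
s=bot.read_state(); print(s["time_s"],s["position"],s["tcp_rot"].round(4) if hasattr(s["tcp_rot"],'round') else s["tcp_rot"],s["joint_positions"])
for n in ("wrist","scene"):
    c=bot.capture(n); cv2.imwrite(f"pics/{n}1.png",c["pixels"])
    if n=="wrist":
        for r in bot.regions_of("handle",c)[:2]: print(r["p"],r["extent"])
        R=np.array(s["tcp_rot"]);T=np.array(s["position"])
        def proj(p):
            q=c["world_to_cam"]@np.r_[p,1]; x,y,z=q[0],-q[1],-q[2]; r=np.hypot(x,y); t=np.arctan2(r,z); return c["K"][0,2]+c["K"][0,0]*t*x/r, c["K"][1,2]+c["K"][1,1]*t*y/r
        print("grasp proj at top z", proj(T+R[:,0]*(T[2]-.171)), "expected handle top", proj(np.array([.453,.1865,.171])))
E
```

```text
time_s: 2.8
position: [0.4518, 0.1846, 0.4049]
tcp_rot: [[0.001, 0.947, 0.322], [-0.0, 0.322, -0.947], [-1.0, 0.001, 0.001]]
force: [0.6, 0.1, -0.3]
opening: 0.69
2.8 [0.45179536 0.18458442 0.40492293] [[ 7.000e-04  9.468e-01  3.219e-01]
 [-4.000e-04  3.219e-01 -9.468e-01]
 [-1.000e+00  5.000e-04  6.000e-04]] [ 9.08380158e+00  1.97044538e+01  1.01304064e+02 -3.22830892e-02
  5.89570663e+01  8.03236124e+01]
0.84 [265.8, 218.7, 81.7, 57.7]
0.57 [108.8, 123.1, 49.6, 38.4]
grasp proj at top z (np.float64(279.2468305009894), np.float64(231.416214609883)) expected handle top (np.float64(276.9769029898285), np.float64(229.13991003051996))
```

View pics/wrist1.png

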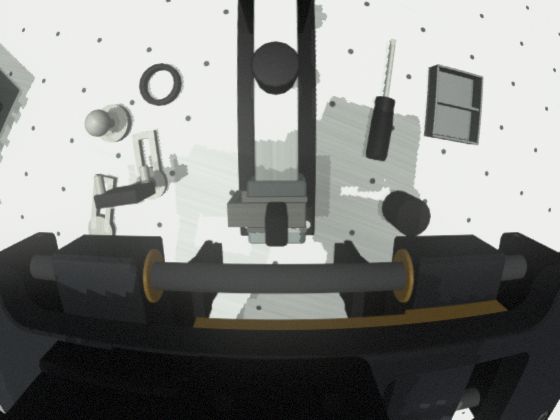

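View pics/scene1.png

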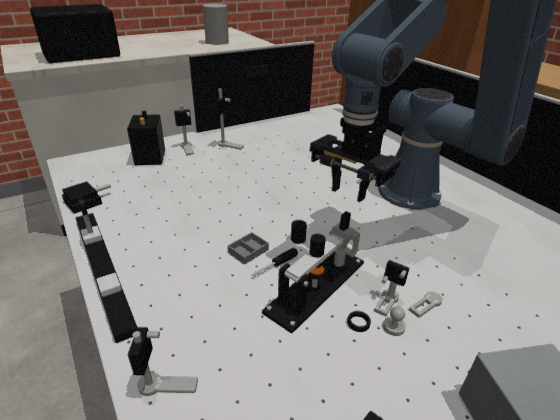

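The picture shows the grip bar centred at column 276, between the fingers at columns 205 and 345. The arm runs vertically in the image, so the yaw already matches. The hook plate sticks out on the left, which is world +y and tool −z. I'll descend now.

```bash
python3 -m crank '[{"offset":[0.02,0.002,-0.0015],"spin":0},{"offset":[0.025,0,0],"spin":0},{"offset":[0.022,0,0],"spin":0},{"offset":[0.012,0,0],"spin":0},{"offset":[0.008,0,0],"spin":0},{"offset":[0,0,0],"spin":0},{"offset":[0,0,0],"spin":0}]'
python3 - <<'E'
from h import *
s=bot.read_state(); print(s["time_s"],s["position"],s["force"])
c=bot.capture("wrist"); cv2.imwrite("pics/wrist2.png",c["pixels"])
E
```

```text
time_s: 3.65
position: [0.4536, 0.1863, 0.318]
tcp_rot: [[0.001, 0.947, 0.32], [0.0, 0.32, -0.947], [-1.0, 0.001, 0.0]]
force: [-0.1, 0.1, -0.2]
opening: 0.688
3.65 [0.45355906 0.18631025 0.31804282] [-0.07629046  0.12577689 -0.20671123]
```

View pics/wrist2.png

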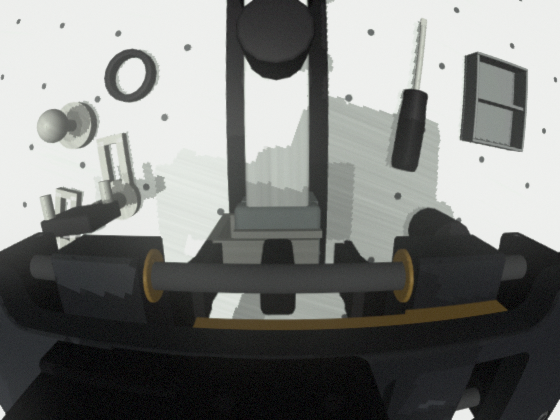

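The bar, around (278,285), stands midway between the fingers at columns 210 and 345. I'll close on it.

```bash
python3 -m crank '[{"offset":[0,0,0],"spin":0},{"offset":[0,0,0],"spin":0},{"offset":[0,0,0],"spin":0},{"offset":[0,0,0],"spin":0},{"offset":[0,0,0],"spin":0},{"offset":[0,0,0],"spin":0},{"offset":[0,0,0],"spin":0},{"offset":[0,0,0],"spin":0}]' 0
```

```text
time_s: 4.5
position: [0.4531, 0.1865, 0.3178]
tcp_rot: [[0.0, 0.947, 0.322], [-0.001, 0.322, -0.947], [-1.0, -0.0, 0.001]]
force: [0.9, -2.0, 0.4]
opening: 0.18
```

The opening is 15.7 mm, so the 16 mm bar is gripped. Now I'll pull toward +y, which is tool −z.

```bash
python3 -m crank '[{"offset":[0,0,-0.003],"spin":0},{"offset":[0,0,-0.003],"spin":0},{"offset":[0,0,-0.003],"spin":0},{"offset":[0,0,-0.002],"spin":0},{"offset":[0,0,0],"spin":0},{"offset":[0,0,0],"spin":0}]'
python3 - <<'E'
from h import *
s=bot.read_state(); print(s["time_s"],s["position"],s["force"])
c=bot.capture("wrist"); cv2.imwrite("pics/wrist3.png",c["pixels"])
E
```

```text
time_s: 5.1
position: [0.4498, 0.1963, 0.3177]
tcp_rot: [[0.001, 0.947, 0.323], [-0.003, 0.323, -0.947], [-1.0, -0.0, 0.003]]
force: [1.7, -6.5, -0.6]
opening: 0.181
5.1 [0.44981668 0.19633687 0.31773888] [ 1.65431618 -6.46696908 -0.63996949]
```

View pics/wrist3.png

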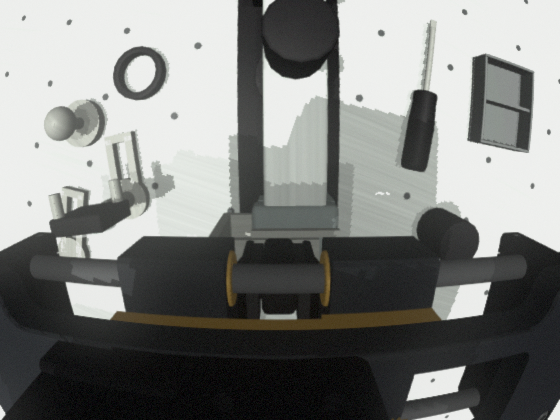

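```bash
python3 -m crank '[{"offset":[0,0,-0.002],"spin":0},{"offset":[0,0,0],"spin":0},{"offset":[0,0,0],"spin":0}]'; python3 -m crank '[{"offset":[0,0,0],"spin":0}]'
```

```text
time_s: 5.45
position: [0.4492, 0.1981, 0.3178]
tcp_rot: [[0.001, 0.947, 0.323], [-0.003, 0.323, -0.947], [-1.0, -0.0, 0.003]]
force: [2.2, -7.6, 0.7]
opening: 0.182
time_s: 5.55
position: [0.4492, 0.1981, 0.3178]
tcp_rot: [[0.001, 0.947, 0.323], [-0.003, 0.323, -0.947], [-1.0, -0.0, 0.003]]
force: [2.1, -7.2, 0.7]
opening: 0.183
```

The latch is about 11–12 mm open: the force is 7.6 N and there was no hit on the stop. I'll lift along the arc in small steps, with tool +y toward the hinge.

```bash
python3 -m crank '[{"offset":[-0.005,0.0013,0],"spin":0},{"offset":[-0.005,0.0014,0],"spin":0},{"offset":[-0.005,0.0016,0],"spin":0},{"offset":[-0.005,0.0016,0],"spin":0},{"offset":[0,0,0],"spin":0},{"offset":[0,0,0],"spin":0}]'
python3 - <<'E'
from h import *
s=bot.read_state(); print(s["time_s"],s["position"],s["force"],s["opening"])
c=bot.capture("scene"); a=c["pixels"][150:340,230:430];cv2.imwrite("pics/s2c.png",cv2.resize(a,None,fx=3,fy=3,interpolation=2))
E
```

```text
time_s: 6.15
position: [0.4544, 0.1998, 0.3371]
tcp_rot: [[-0.002, 0.946, 0.323], [-0.004, 0.323, -0.946], [-1.0, -0.003, 0.003]]
force: [1.5, -7.4, -4.5]
opening: 0.183
6.15 [0.45435106 0.19978401 0.3370866 ] [ 1.47611822 -7.39863592 -4.51747846] 0.18275734483949715
```

View pics/s2c.png

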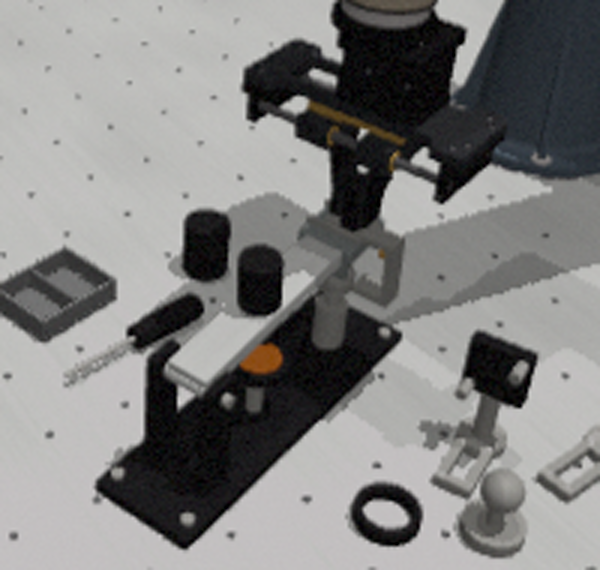

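The arm has left the ball: a gap shows over the neck at (330,290), and the measured load is 4.5 N. I'll continue along the arc.

```bash
python3 -m crank '[{"offset":[-0.0047,0.0018,0],"spin":0},{"offset":[-0.0047,0.0019,0],"spin":0},{"offset":[-0.0047,0.002,0],"spin":0},{"offset":[-0.0047,0.0021,0],"spin":0},{"offset":[-0.0046,0.0022,0],"spin":0},{"offset":[-0.0046,0.0024,0],"spin":0},{"offset":[0,0,0],"spin":0}]'; python3 -m crank '[{"offset":[-0.0045,0.0025,0],"spin":0},{"offset":[-0.0045,0.0026,0],"spin":0},{"offset":[-0.0044,0.0027,0],"spin":0},{"offset":[-0.0043,0.0028,0],"spin":0},{"offset":[-0.005,0.0035,0],"spin":0},{"offset":[-0.0053,0.0038,0],"spin":0},{"offset":[0,0,0],"spin":0},{"offset":[0,0,0],"spin":0},{"offset":[0,0,0],"spin":0}]'
python3 - <<'E'
from h import *
s=bot.read_state(); print(s["time_s"],s["position"],s["force"],s["moment"],s["opening"])
c=bot.capture("scene"); a=c["pixels"][130:340,230:430];cv2.imwrite("pics/s3c.png",cv2.resize(a,None,fx=2.8,fy=2.8,interpolation=2))
P=region_pts(c,np.ones(c["depth"].shape,bool))
x=np.array([.947,.322]); 
g=np.array([.4531,.1865]); q=P[:,:2]-g; along=q@x; lat=q@[-x[1],x[0]]
# bar upper surface slope
for a0 in range(45,200,10):
    m=(abs(along*1000-a0)<5)&(abs(lat)<.012)&(P[:,2]>.1); 
    if m.sum(): print(a0,m.sum(),np.round(np.median(P[m,2])*1000,1))
E
```

```text
time_s: 6.9
position: [0.4656, 0.2036, 0.365]
tcp_rot: [[-0.004, 0.946, 0.323], [-0.005, 0.323, -0.946], [-1.0, -0.006, 0.004]]
force: [-0.0, -8.9, -3.7]
opening: 0.18
time_s: 7.8
position: [0.482, 0.2091, 0.3925]
tcp_rot: [[-0.006, 0.947, 0.323], [-0.006, 0.323, -0.947], [-1.0, -0.008, 0.004]]
force: [-1.8, -9.2, -1.1]
opening: 0.182
7.8 [0.48195381 0.2090579  0.39251889] [-1.81655285 -9.1609417  -1.13178632] [-1.53560201  0.31278164  0.16555341] 0.18221498133477285
45 254 242.2
55 272 348.0
65 679 433.3
75 381 473.1
85 44 166.6
95 37 162.6
105 25 157.3
115 9 122.1
125 3 195.3
135 50 193.3
145 128 156.3
155 115 171.1
165 40 132.5
175 47 128.3
185 51 124.2
195 42 120.2
```

View pics/s3c.png

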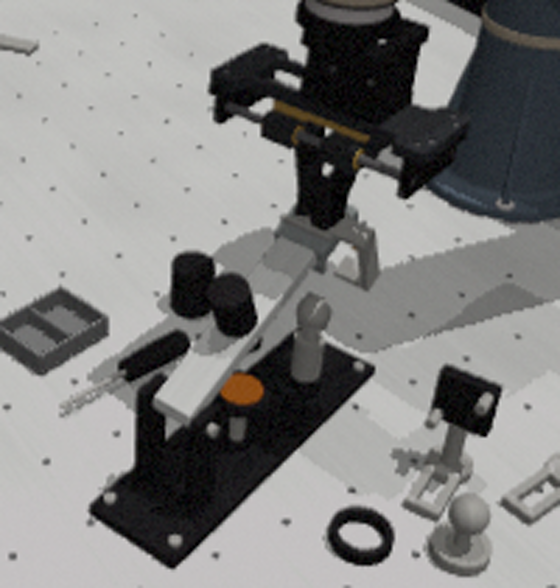

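The coupler is about 78 mm up: the bar slope of 0.422 gives 77.7 mm and the TCP rise gives about 79 mm. The ball stands free at (313,310). I'll nudge it up slightly, then check that it stays still.

```bash
python3 -m crank '[{"offset":[-0.0015,0.001,0],"spin":0},{"offset":[0,0,0],"spin":0},{"offset":[0,0,0],"spin":0},{"offset":[0,0,0],"spin":0}]';python3 -m crank '[{"offset":[0,0,0],"spin":0},{"offset":[0,0,0],"spin":0},{"offset":[0,0,0],"spin":0},{"offset":[0,0,0],"spin":0},{"offset":[0,0,0],"spin":0},{"offset":[0,0,0],"spin":0},{"offset":[0,0,0],"spin":0},{"offset":[0,0,0],"spin":0},{"offset":[0,0,0],"spin":0},{"offset":[0,0,0],"spin":0}]'
python3 - <<'E'
from h import *
c=bot.capture("scene"); a=c["pixels"][130:340,230:430];cv2.imwrite("pics/s4c.png",cv2.resize(a,None,fx=2.8,fy=2.8,interpolation=2))
P=region_pts(c,np.ones(c["depth"].shape,bool))
x=np.array([.947,.322]); q=P[:,:2]-[.4531,.1865]; al=q@x; lat=q@[-x[1],x[0]]
m=(abs(lat)<.012)&(((al>.08)&(al<.1))|((al>.16)&(al<.2)))&(P[:,2]>.1)&(P[:,2]<.18)
k=np.polyfit(al[m],P[m,2],1); print(k, 200*np.sin(np.arctan(-k[0])),m.sum(), max(abs(np.array(bot.read_state()["qvel"]))))
E
```

```text
time_s: 8.25
position: [0.4828, 0.2093, 0.3938]
tcp_rot: [[-0.007, 0.947, 0.323], [-0.007, 0.322, -0.947], [-1.0, -0.008, 0.004]]
force: [-0.8, -7.9, -2.1]
opening: 0.182
time_s: 9.25
position: [0.4828, 0.2093, 0.3938]
tcp_rot: [[-0.007, 0.947, 0.323], [-0.007, 0.323, -0.947], [-1.0, -0.008, 0.004]]
force: [-1.4, -8.4, -1.9]
opening: 0.185
[-0.42551149  0.20341637] 78.3078500156957 258 0.1317371757492666
```

View pics/s4c.png

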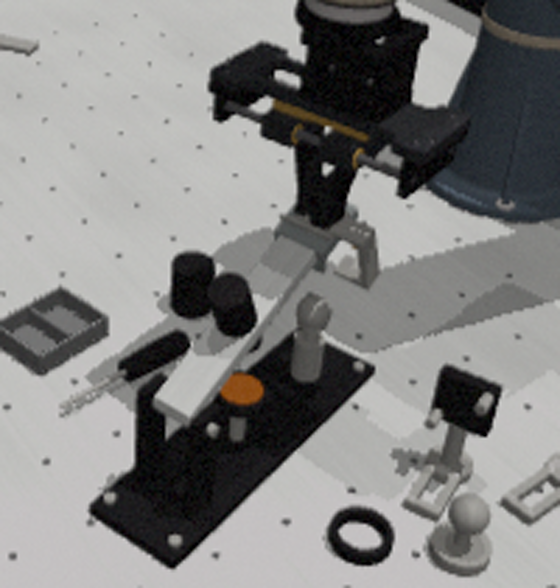

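The picture shows the arm raised and gripped at (325,205), the ball free at (313,310), and the bystanders where they were. The pose did not change over 1 s, so I'm handing in.

```bash
python3 -c "
from rig import bot
print(bot.hand_in())"
```

```text
the job is handed in; nothing more can be done
None
```

The detector arm is unlatched and raised about 8 cm, and the gripper is still holding it by the latch grip. I gripped the bar across its 16 mm faces, pulled it about 12 mm toward +y, and lifted along the hinge arc while it was pulled. I handed in at about 9.3 s.

- **Latch pull:** the spring force read about 7.5 N with no hit on the stop. That corresponds to about 10–11 mm of slide travel, slightly less than the 12 mm the gripper moved, but well past the 7.5 mm that clears the ball.
- **Raised height:** the bar slope in the depth image gave a rise of about 78 mm, and the gripper's own rise gave about 80 mm. The two differ by about 2 mm, which is the calibration accuracy.
- **Holding still:** the pose did not change over the last second before hand-in. The opening was about 16 mm, so the bar was still held, and the force was about 9 N, mostly the latch spring.
- **Other things on the table:** in the last scene close-up, everything in view around the station looked undisturbed. I did not measure their positions.

No check failed.

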